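# Lock a gear selector in neutral for fitting

### The arm

A 6-joint arm with a two-finger parallel gripper is mounted at the origin on the work surface. World frame = base frame: x ahead of the robot, y to its left, z up, the work surface at z = 0. Lengths are in m, angles in degrees, forces in N, time in s.
With the tool pointing down it reaches from about 0.4 to 0.825 m from the base axis. Payload 7 kg.
Tool frame: the origin (TCP) lies at the very end of the fingers, on their centre line; the grasp point (between the pads) lies 19 mm behind it; x points along the fingers, z is the direction in which the jaws open and shut, and the axes are right-handed (so a half turn about x gives the same grasp; the last joint's range is limited). The gripper opens to 88 mm and grips with 3 to 60 N. Pads are 19 mm wide; open, the fingers measure 130 mm over their backs; the gripper's body (78 mm by 193 mm) begins 47 mm behind the grasp point.
Start: joints at [-53.566, 20.546, 0.682, 0, -70.136, -16.507], TCP at [0.23, -0.635, 0.227] pointing down, gripper open.
Joint ranges: [-176.03, 176.03], [-82.01, 121.73], [-58.28, 71.71], [-173.87, 95.51], [-174.79, -0.11], [-173.66, 173.66]. Speed limits (degrees/s): [136.94, 136.94, 172.46, 180, 180, 180].

### API

Orientations are given as [roll, pitch, yaw] about the fixed x, y, z axes, in that order (R = Rz(yaw) Ry(pitch) Rx(roll)).
In Python, from plant import sensors, cams, workorder gives the robot as it stands. The module is installed in compiled form; this text tells all that it offers.
- The arm moves only by the shell command python3 -m handwheel 'ROWS' [OPENING] [FORCE]. ROWS is JSON, one flat list of numbers, 4 for each row, row after row: the shift along the tool's x, y, z in cm, then the turn about the tool's x in degrees. A call has exactly 10 rows; each row is the pose to reach, as a shift and turn from the pose commanded when the call began, along the tool's axes at that moment; what a row does not reach only later rows make up. A row lasts 1/8 s, in which the tool goes at most 62.5 mm and 10.7 degrees, less where a joint would pass 70% of its speed; a pose out of reach is approached as far as the arm can. A call with a gripper value outside its range is refused whole. OPENING is the finger opening in cm, from 0 to 8.76, set as the call begins (- or left out, the last holds). The fingers move at their own pace and stop on an object; FORCE is the grip in N (left out, the last holds). Time passes only in rows, so rows that repeat a pose let the fingers close, or fill a call up. It gives the time, the measured TCP pose, the force and the opening at its end, in the units of the state.
- sensors.get_state(): the state, without advancing time (a new reading comes with each control period).
- cams.capture(name): name is "scene" or "top" or "wrist"; returns a dict with "image" (400x640x3 uint8, red, green, blue), "fov_y" (degrees; the focal length in pixels is half the picture's height over the tangent of half this angle, whatever the lens; pixels are square), "cx", "cy" (the principal point, pixels), "xyz" and "rotation" of the camera in the world. Camera axes: x right, y down, z forward; pixel columns grow to the right and rows downward; lengths in m; the calibration is good to about 2 mm. A picture is of the moment at which its call begins. There is no depth.
- workorder.close_job(): hands the job in, once; it reports no verdict.
The state is a dict: "time_s": time; "joints": joint angles; "qd": joint speeds; "joint_torque": joint torques, N m; "tcp_pos": TCP position; "eef_rot": TCP orientation; "contact_force": force on the tool from outside, world axes, zero at the start; "moment": the same for the moment, N m; "gripper_width": finger opening in m.
Only numpy, scipy, OpenCV 4.12 (cv2) and the standard library are available. Lean on these libraries where they do the work, as an engineer would, in place of code of your own. Each camera call takes 0.05 s, during which the arm holds its last target.

### The job

The automatic gear selector on the service plate has to go back into the car locked in neutral. With the fingertips push its lever out of Park, past the Reverse detent, into the next notch, which is Neutral (not on into Drive), then press the lock pin beside it down until its head is fully home. Only push, and gently: never grip or force the lever, leave the lever and pin as set, and do not disturb or pick up the other things on the bench.

Things in the scene. Friction and masses are not known exactly. Their poses are not given: they have to be found in the camera images.
- selector_unit: Black gear selector housing (120 x 215 mm, grey deck 107 mm above the bench) on a steel plate (290 x 270 x 10 mm) fixed to the bench. Origin under the plate's centre at bench height, z up. The lever stands in the deck's slot at x = -45 mm and swings along y: Park at the +y end, Drive at the -y end. The lock pin stands at x = +55 mm, y = 0, on an aluminium bracket.
- gear_lever (a joint): Lever angle (rad) about a shaft along the unit's x, 45 mm above the bench at y = 0. Spring detents: 0 Park (leans 0.18 to +y), 0.18 Reverse, 0.36 Neutral (leans 0.18 to -y), 0.54 Drive; hard stops just past the first and last. Four plain windows beside the slot mark them. About 6 N at the knob takes it over each crest, midway; it then springs into the next notch and stays.
- knob_centre (a point): Centre of the lever's black pear-shaped knob, round, 48 mm across, 55 mm tall (from 30 mm below this point to 25 mm above it), steel cap on top; 162 mm from the shaft, on a 13 mm steel shank. 204 mm above the bench in Park and in Neutral, 29 mm to the +y and -y side of the unit's origin.
- lock_pin (a joint): How far the lock pin is pushed straight down (m): 0 up, 0.010 fully home, its head on the bracket's boss. A push fit: needs about 5 N, stays where it is left. Only in Neutral does the notch in the steel quadrant on the lever's shaft stand under it; elsewhere the quadrant stops it after 2 to 3 mm.
- pin_top (a point): Centre of the top of the lock pin's round black head (24 mm diameter, 8 mm thick): 133 mm above the bench when up, 123 mm when home.
- socket_mid (a point): Loose bystander: deep steel socket, 29 mm across, 64 mm tall, standing on the service plate; point half-way up.
- spare_knob_mid (a point): Loose bystander: spare wooden gear knob, 46 mm across, 66 mm tall, standing on the service plate; point half-way up.
- finisher: Loose bystander: flat grey plastic trim frame 90 x 150 x 6 mm lying on the bench; origin under its centre.
- screwdriver: Loose bystander: screwdriver with green handle lying on the bench, about 200 mm long.
- tape: Loose bystander: roll of masking tape, 100 mm across, 25 mm high; origin under its centre.
- clip_dish: Loose bystander: steel dish of trim clips, 116 mm across, 28 mm high; origin under its centre.
- spray_can: Loose bystander: spray can, 60 mm across, 160 mm tall; origin under its centre.
- trim_tool: Loose bystander: orange plastic forked trim lever, 190 mm long, 8 mm thick; origin under it.

How it is judged:
By the outcome, as a careful person would: the job done as asked, in the order asked, and still so for the second after the job is handed in, with the robot touching nothing.
It also fails if it takes over 45 s, if anything falls off the work surface, if the arm or the gripper's body presses on something with over 40 N, if the wrist force passes 120 N, or if a joint passes its speed limit or range.

## Working session

There is one attempt and no reset: what is moved stays moved. The work goes in short steps, Python scripts to look and compute and a shell command to move; the robot and the scene stay as the last step left them, time stands still between calls to the robot, and variables do not carry over. Pictures are saved under pics/ and viewed, and the job is handed in when it is done.

```bash
mkdir -p pics
python3 - <<'E'
from plant import sensors,cams
import cv2,numpy as np
s=sensors.get_state();print({k:np.round(v,3) for k,v in s.items()})
for n in("scene","top","wrist"):
    c=cams.capture(n);cv2.imwrite(f"pics/{n}0.png",c["image"][:,:,::-1])
    print(n,c["fov_y"],c["cx"],c["cy"],np.round(c["xyz"],4),np.round(c["rotation"],4).tolist(),c.keys())
E
```

```text
{'time_s': np.float64(0.0), 'joints': array([-5.3565e+01,  2.0591e+01,  6.3400e-01, -2.0000e-02, -7.0136e+01,
       -1.6507e+01]), 'qd': array([ 0.014,  0.018,  0.052,  0.042,  0.104, -0.045]), 'joint_torque': array([ 1.0000e-03, -5.8272e+01,  2.9307e+01,  6.9970e+00,  7.0000e-03,
       -0.0000e+00]), 'tcp_pos': array([ 0.23 , -0.634,  0.226]), 'eef_rot': array([  5.016,  89.905, 114.937]), 'contact_force': array([0.454, 0.423, 0.6  ]), 'moment': array([ 0.004, -0.021, -0.027]), 'gripper_width': np.float64(0.088)}
scene 44.74078145772027 322.0226195891881 201.41500754805537 [1.5682 0.35   0.8868] [-124.0035, 0.4073, 109.5581] dict_keys(['image', 'fov_y', 'cx', 'cy', 'xyz', 'rotation'])
top 44.64551016653661 325.8983970302601 204.51148407220114 [ 0.2284 -0.007   1.6359] [-169.3373, -0.1047, -90.5175] dict_keys(['image', 'fov_y', 'cx', 'cy', 'xyz', 'rotation'])
wrist 60.00759302804926 318.94544780141587 201.3200539521883 [ 0.1551 -0.6623  0.3837] [163.2453, -0.1069, 109.9286] dict_keys(['image', 'fov_y', 'cx', 'cy', 'xyz', 'rotation'])
```

View pics/scene0.png

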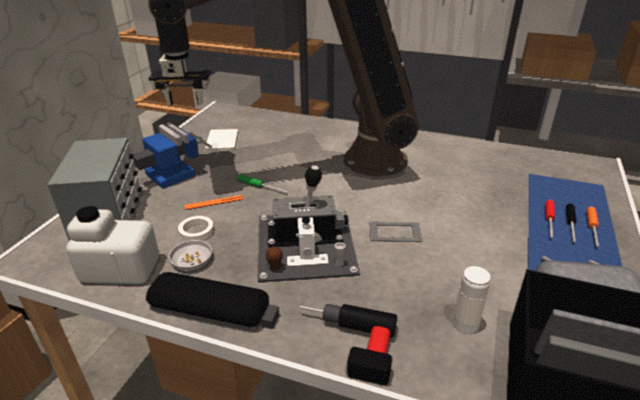

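View pics/top0.png

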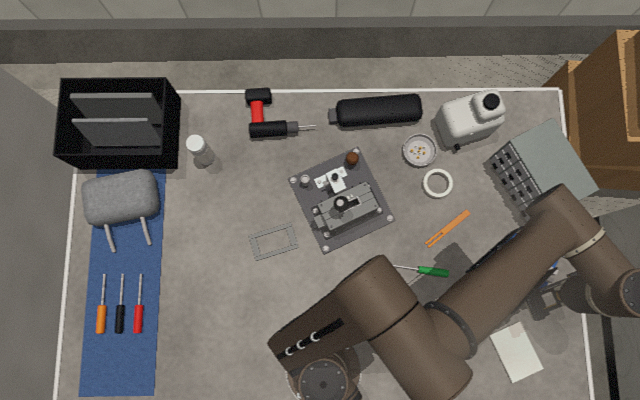

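View pics/wrist0.png

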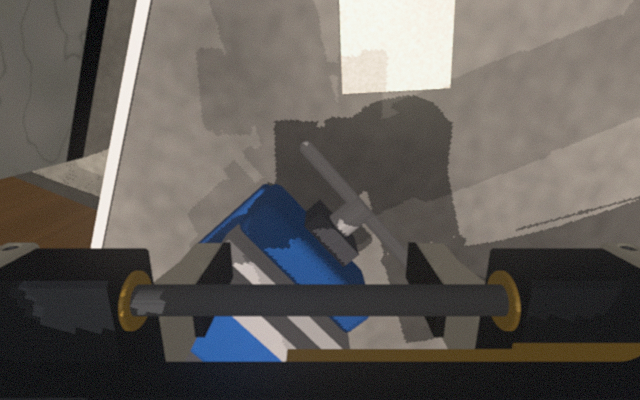

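```bash
cat > h.py <<'E'
import numpy as np,cv2
from scipy.spatial.transform import Rotation as R
from plant import sensors,cams
def cap(n):
    c=cams.capture(n); c["R"]=R.from_euler("xyz",c["rotation"],degrees=True).as_matrix(); c["f"]=200/np.tan(np.radians(c["fov_y"]/2)); return c
def ray(c,u,v):
    return c["R"]@np.array([(u-c["cx"])/c["f"],(v-c["cy"])/c["f"],1])
def onz(c,u,v,z):
    d=ray(c,u,v);return c["xyz"]+d*(z-c["xyz"][2])/d[2]
def proj(c,p):
    q=c["R"].T@(np.asarray(p)-c["xyz"]);return np.array([c["cx"]+c["f"]*q[0]/q[2],c["cy"]+c["f"]*q[1]/q[2]])
def crop(c,x0,y0,x1,y1,k,fn):
    cv2.imwrite(fn,cv2.resize(c["image"][y0:y1,x0:x1,::-1],None,fx=k,fy=k,interpolation=cv2.INTER_CUBIC))
E
python3 - <<'E'
from h import *
c=cap("top");crop(c,280,140,410,260,5,"pics/top1.png")
s=cap("scene");crop(s,245,155,375,285,4.5,"pics/scene1.png")
E
```

```text
(no output)
```

View pics/top1.png

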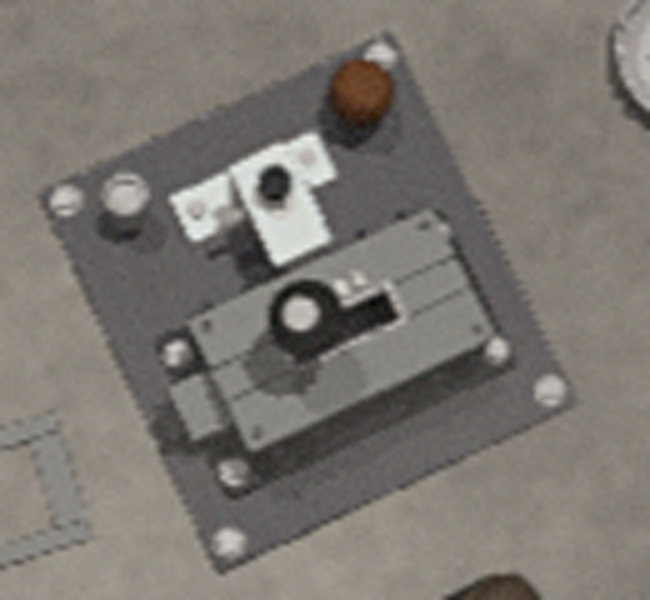

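View pics/scene1.png

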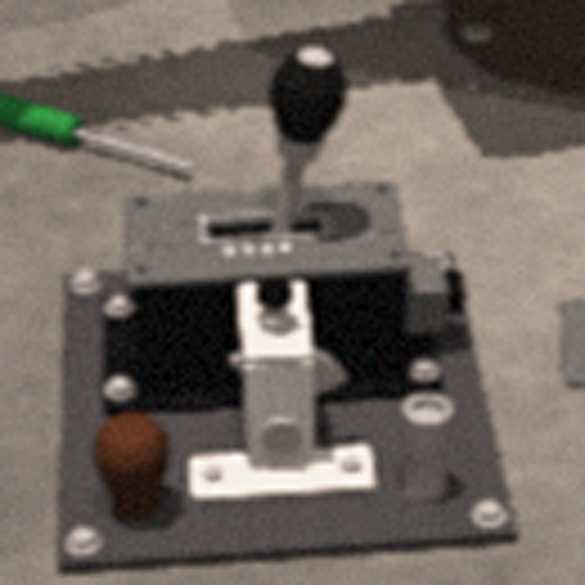

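Run:
```python
from h import *
c=cap("top");s=cap("scene")
P=lambda a,b:(280+a/5-.4,140+b/5-.4)
S=lambda a,b:(245+a/4.5-.4,155+b/4.5-.4)
C=[onz(c,*P(*q),.01) for q in[(42,193),(390,35),(575,402),(222,572)]]
ctr=np.mean(C,0);print(np.round(C,4).tolist(),ctr)
# y axis: from right to left; x: from down to up
y=(C[0]+C[3]-C[1]-C[2])[:2];x=(C[0]+C[1]-C[2]-C[3])[:2]
print(np.linalg.norm(x)/2,np.linalg.norm(y)/2,np.degrees([np.arctan2(x[1],x[0]),np.arctan2(-y[0],y[1])]))
D=[onz(s,*S(*q),.01) for q in[(515,537),(60,570),(65,272),(462,268)]]
print("scene",np.mean(D,0),np.round(D,4).tolist())
y=(D[0]+D[3]-D[1]-D[2])[:2];x=(D[0]+D[1]-D[2]-D[3])[:2]
print(np.linalg.norm(x)/2,np.linalg.norm(y)/2,np.degrees([np.arctan2(x[1],x[0]),np.arctan2(-y[0],y[1])]))
th=np.radians(24.5)
def tri(a,b):
    A=[];B=[]
    for cc,q in((c,P(*a)),(s,S(*b))):
        d=ray(cc,*q);d/=np.linalg.norm(d);M=np.eye(3)-np.outer(d,d);A.append(M);B.append(M@cc["xyz"])
    return np.linalg.solve(sum(A),sum(B))
for n,a,b,z in(("cap",(300,312),(316,56),.229),("pin",(274,182),(277,289),.133)):
    print(n,tri(a,b),onz(c,*P(*a),z),onz(s,*S(*b),z))
print("spare",onz(c,*P(360,92),.07),"socket",onz(c,*P(125,193),.074))
```

```text
[[0.6275, 0.1164, 0.01], [0.7383, -0.1248, 0.01], [0.4792, -0.2443, 0.01], [0.3667, -0.0049, 0.01]] [ 0.55293157 -0.06438652  0.01      ]
0.286444300197049 0.264962048417888 [24.86379331 24.92653767]
scene [ 0.56311086 -0.0630247   0.01      ] [[0.6363, 0.116, 0.01], [0.7492, -0.1243, 0.01], [0.4802, -0.2505, 0.01], [0.3867, 0.0068, 0.01]]
0.28476093939633507 0.269363736037053 [24.42070384 22.5230384 ]
cap [ 0.50078554 -0.05354876  0.22923847] [ 0.50042928 -0.05236728  0.229     ] [ 0.50059777 -0.05494994  0.229     ]
pin [ 0.60428073 -0.04139335  0.13033249] [ 0.60319934 -0.0401496   0.133     ] [ 0.60790896 -0.04125463  0.133     ]
spare [ 0.6801131  -0.09959423  0.07      ] socket [0.61129466 0.05686394 0.074     ]
```

```bash
cat >> h.py <<'E'
cen=np.array([.555,-.064,0]);th=np.radians(24.8)
U=np.array([[np.cos(th),-np.sin(th),0],[np.sin(th),np.cos(th),0],[0,0,1]])
def w(x,y,z): return cen+U@np.array([x,y,z])
def st():
    s=sensors.get_state();Rt=R.from_euler("xyz",s["eef_rot"],degrees=True).as_matrix()
    z=Rt[:,2];print("t",round(float(s["time_s"]),2),"tcp",np.round(s["tcp_pos"],4),"unit",np.round(U.T@(s["tcp_pos"]-cen),4),"jaw",round(float(np.degrees(np.arctan2(z[1],z[0]))),2),"tilt",np.round(Rt[:,0],3),"F_unit",np.round(U.T@s["contact_force"],2),"w",s["gripper_width"]);return s,Rt
def to(p):
    s,Rt=st();print("tool cm",np.round(Rt.T@(np.asarray(p)-s["tcp_pos"])*100,2));return
E
python3 - <<'E'
from h import *
to(w(-.045,.105,.30));to(w(-.045,.105,.185))
E
```

```text
t 0.35 tcp [ 0.23   -0.6345  0.2264] unit [-0.5343 -0.3816  0.2264] jaw 109.93 tilt [-0.  0. -1.] F_unit [0.46 0.54 0.01] w 0.08764126217900768
tool cm [ -7.35 -44.62  52.64]
t 0.35 tcp [ 0.23   -0.6345  0.2264] unit [-0.5343 -0.3816  0.2264] jaw 109.93 tilt [-0.  0. -1.] F_unit [0.46 0.54 0.01] w 0.08764126217900768
tool cm [  4.15 -44.62  52.63]
```

```bash
python3 -m handwheel '[-4,0,0,0, -8,-2,2,-2, -8,-6,7,-5, -8,-10,12,-5, -8,-14,17,-5, -8,-18,22,-5, -8,-22,26,-5, -8,-25,30,-5, -8,-27,32,-5, -8,-27,32,-5]' 0 10
python3 - <<'E'
from h import *
to(w(-.045,.105,.30))
E
```

```text
time_s: 1.6
tcp_pos: [0.3754, -0.2402, 0.307]
eef_rot: [-115.7, 89.9, -0.6]
contact_force: [0.0, -1.0, -0.3]
gripper_width: 0.0009
t 1.6 tcp [ 0.3754 -0.2402  0.307 ] unit [-0.2369 -0.0846  0.307 ] jaw 115.11 tilt [ 0.001 -0.    -1.   ] F_unit [-0.39 -0.9  -0.33] w 0.0009369533152575964
tool cm [  0.71 -19.29  18.86]
```

```bash
python3 -m handwheel '[0,-4,4,0, 0,-8,8,0, 0,-12,12,0, 0,-16,16,0, 0,-19.3,18.9,0, 0,-19.3,18.9,0, 4,-19.3,18.9,0, 8,-19.3,18.9,0, 12.2,-19.3,18.9,0, 12.2,-19.3,18.9,0]'
python3 - <<'E'
from h import *
to(w(-.045,.074,.185))
c=cap("top");crop(c,280,140,410,260,3,"pics/t2.png")
s=cap("scene");crop(s,225,125,375,285,3.6,"pics/s2.png")
c=cap("wrist");crop(c,0,0,640,400,1,"pics/w2.png")
E
```

```text
time_s: 2.85
tcp_pos: [0.4681, 0.0092, 0.1823]
eef_rot: [86.1, 89.7, -159.1]
contact_force: [-0.1, 0.2, 0.8]
gripper_width: 0.0005
t 2.85 tcp [0.4681 0.0092 0.1823] unit [-0.0482  0.1029  0.1823] jaw 114.84 tilt [-0.006 -0.002 -1.   ] F_unit [-0.01  0.26  0.82] w 0.00045723272971353733
tool cm [-0.27 -0.32 -2.89]
```

View pics/s2.png

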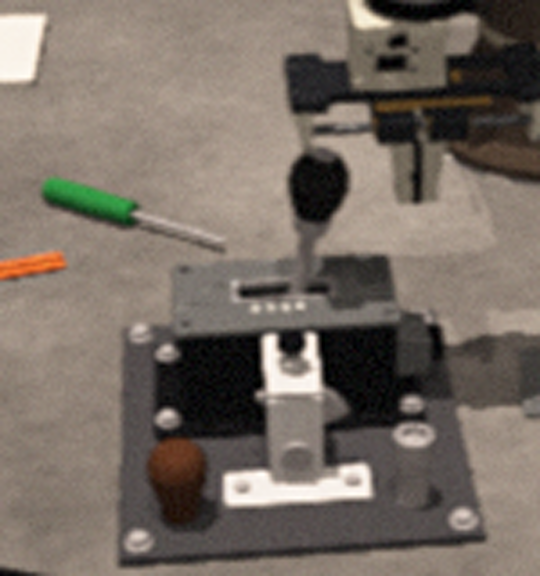

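View pics/w2.png

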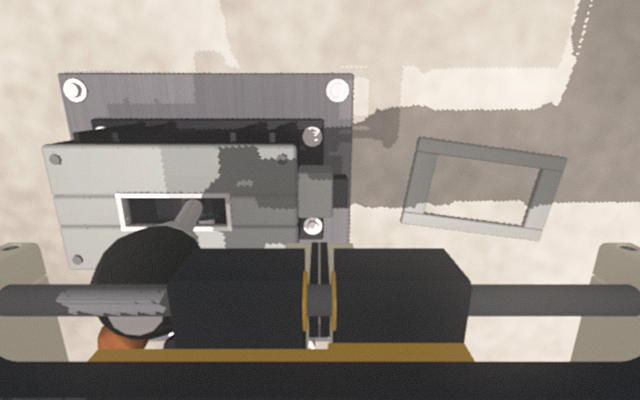

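```bash
python3 -m handwheel '[-0.9,-0.3,0,0, -0.9,-0.3,-1.2,0, -0.9,-0.3,-2.2,0, -0.9,-0.3,-2.5,0, -0.9,-0.3,-2.8,0, -0.9,-0.3,-3.1,0, -0.9,-0.3,-3.4,0, -0.9,-0.3,-3.7,0, -0.9,-0.3,-4,0, -0.9,-0.3,-4,0]'
python3 - <<'E'
from h import *
to(w(-.045,.021,.192))
s=cap("scene");crop(s,225,125,375,285,3.6,"pics/s3.png")
E
```

```text
time_s: 4.25
tcp_pos: [0.4899, -0.0235, 0.1939]
eef_rot: [-47.4, 89.9, 67.6]
contact_force: [-2.7, 3.9, 3.2]
gripper_width: 0.0003
t 4.25 tcp [ 0.4899 -0.0235  0.1939] unit [-0.0422  0.0641  0.1939] jaw 114.93 tilt [ 0.     0.001 -1.   ] F_unit [-0.79  4.7   3.23] w 0.0002554629743475909
tool cm [ 0.18  0.29 -4.31]
```

View pics/s3.png

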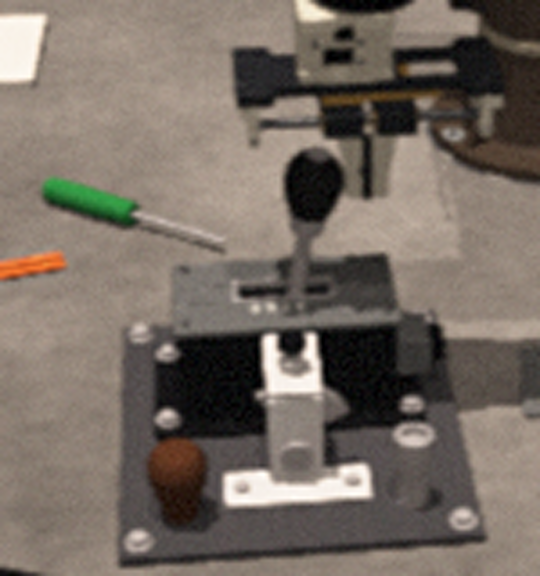

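```bash
python3 -m handwheel '[0,0.2,-0.3,0, 0,0.2,-0.6,0, 0,0.2,-0.9,0, 0,0.2,-1.2,0, 0,0.2,-1.5,0, 0,0.2,-1.8,0, 0,0.2,-2.1,0, 0,0.2,-2.4,0, 0,0.2,-2.7,0, 0,0.2,-2.7,0]'
python3 - <<'E'
from h import *
to(w(-.045,.016,.192))
s=cap("scene");crop(s,225,125,375,285,3.6,"pics/s4.png")
E
```

```text
time_s: 5.55
tcp_pos: [0.4993, -0.0492, 0.1937]
eef_rot: [-12.7, 90.0, 102.2]
contact_force: [-2.3, 3.7, 2.7]
gripper_width: 0.0007
t 5.55 tcp [ 0.4993 -0.0492  0.1937] unit [-0.0444  0.0368  0.1937] jaw 114.92 tilt [-0.  0. -1.] F_unit [-0.49  4.36  2.65] w 0.0007048761902308648
tool cm [ 0.17  0.07 -2.08]
```

View pics/s4.png

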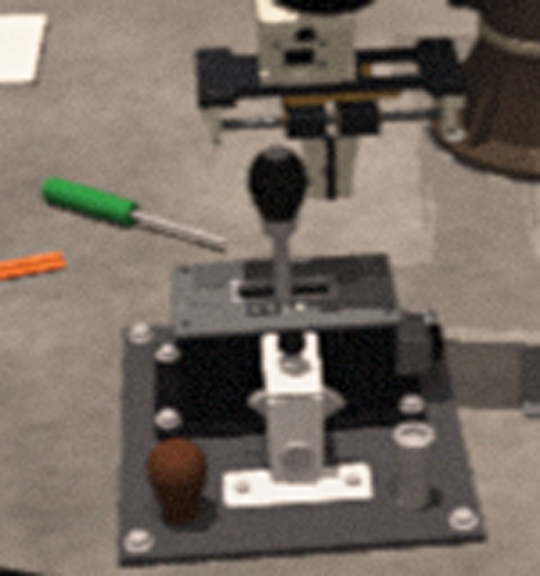

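```bash
python3 -m handwheel '[0,0,-0.3,0, 0,0,-0.6,0, 0,0,-0.8,0, 0,0,-1.0,0, 0,0,-1.2,0, 0,0,-1.4,0, 0,0,-1.5,0, 0,0,-1.6,0, 0,0,-1.6,0, 0,0,-1.6,0]'
python3 - <<'E'
from h import *
to(w(-.045,.016,.192))
s=cap("scene");crop(s,225,125,375,285,3.6,"pics/s5.png")
for a in(0,.09,.18,.27,.36,.45,.54):
    u,v=proj(s,w(-.045,.187*np.sin(.18-a),.045+.187*np.cos(.18-a)));print(a,((u-225)*3.6).round(),((v-125)*3.6).round())
E
```

```text
time_s: 6.85
tcp_pos: [0.506, -0.0638, 0.1935]
eef_rot: [83.7, 90.0, -161.4]
contact_force: [-0.3, -0.4, 0.4]
gripper_width: 0.0004
t 6.85 tcp [ 0.506  -0.0638  0.1935] unit [-0.0444  0.0207  0.1935] jaw 114.93 tilt [-0. -0. -1.] F_unit [-0.43 -0.29  0.38] w 0.0004319899169084072
tool cm [ 0.15  0.06 -0.47]
0 327.0 152.0
0.09 304.0 150.0
0.18 282.0 150.0
0.27 260.0 152.0
0.36 237.0 156.0
0.45 216.0 162.0
0.54 195.0 169.0
```

View pics/s5.png

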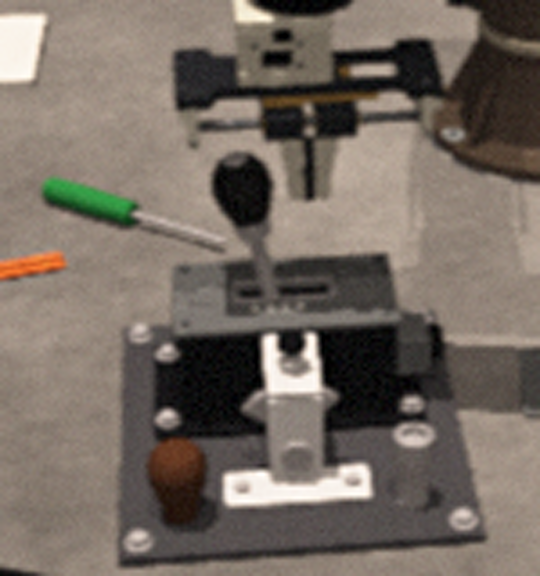

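```bash
python3 -m handwheel '[0,0,1.2,0, -2.5,0,1.5,0, -5.5,0,1.5,0, -6,-3,1,0, -6,-6,0,0, -6,-10,-2.1,0, -6,-10,-2.1,0, -3,-10,-2.1,0, 1,-10,-2.1,0, 2.5,-10,-2.1,0]'
python3 - <<'E'
from h import *
to(w(.055,0,.133))
s=cap("scene");crop(s,225,125,375,285,3.6,"pics/s6.png")
c=cap("wrist");crop(c,0,0,640,400,1,"pics/w6.png")
c=cap("top");crop(c,280,140,410,260,4,"pics/t6.png")
E
```

```text
time_s: 8.15
tcp_pos: [0.6037, -0.0404, 0.1665]
eef_rot: [70.8, 89.8, -174.3]
contact_force: [0.5, -0.4, 1.0]
gripper_width: 0.0002
t 8.15 tcp [ 0.6037 -0.0404  0.1665] unit [0.0541 0.001  0.1665] jaw 114.92 tilt [-0.003 -0.    -1.   ] F_unit [ 0.26 -0.56  1.05] w 0.00020703894433243456
tool cm [ 3.35 -0.1  -0.1 ]
```

View pics/s6.png

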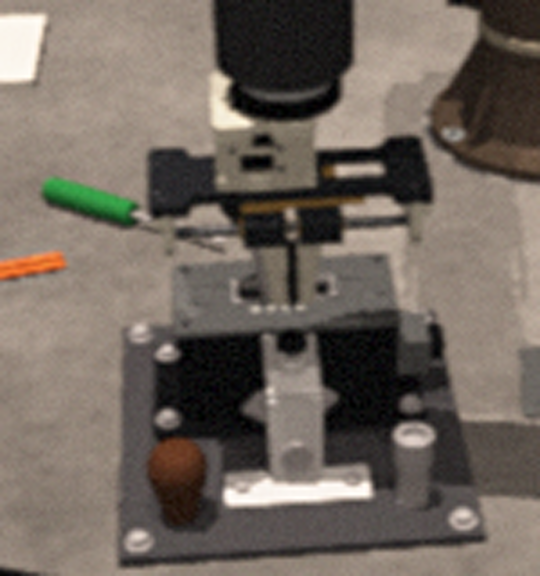

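View pics/w6.png

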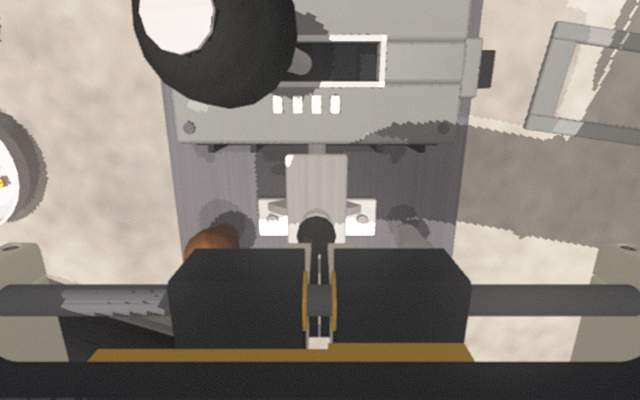

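View pics/t6.png

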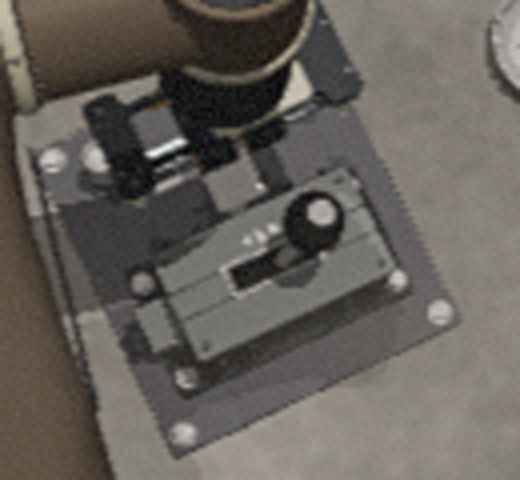

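```bash
python3 -m handwheel '[1.5,0,0,0, 2.7,-0.1,-0.1,0, 3.1,-0.1,-0.1,0, 3.3,-0.1,-0.1,0, 3.5,-0.1,-0.1,0, 3.7,-0.1,-0.1,0, 3.9,-0.1,-0.1,0, 4.1,-0.1,-0.1,0, 4.3,-0.1,-0.1,0, 4.3,-0.1,-0.1,0]'
python3 - <<'E'
from h import *
to(w(.055,0,.123))
s=cap("scene");crop(s,225,125,375,285,3.6,"pics/s7.png")
E
```

```text
time_s: 9.55
tcp_pos: [0.6072, -0.0412, 0.1254]
eef_rot: [-116.3, 90.0, -1.4]
contact_force: [0.6, 0.2, 2.5]
gripper_width: 0.0004
t 9.55 tcp [ 0.6072 -0.0412  0.1254] unit [ 0.0569 -0.0012  0.1254] jaw 114.93 tilt [ 0. -0. -1.] F_unit [ 0.66 -0.08  2.48] w 0.00036101736257452535
tool cm [0.24 0.19 0.12]
```

View pics/s7.png

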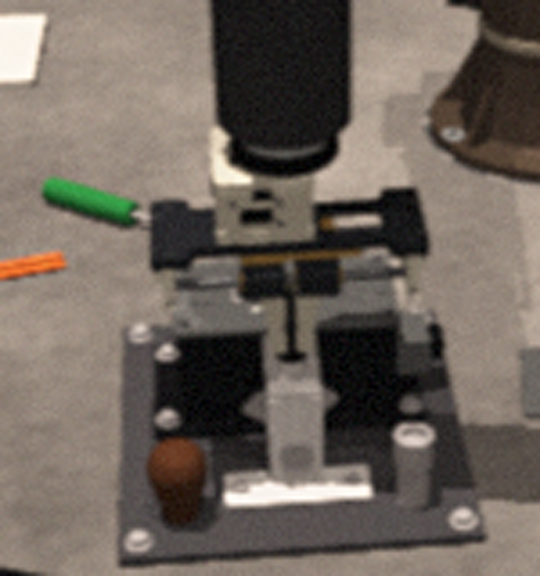

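```bash
python3 -m handwheel '[0.05,0,0,0, 0.1,0,0,0, 0.15,0,0,0, 0.2,0,0,0, 0.25,0,0,0, 0.3,0,0,0, 0.3,0,0,0, 0.3,0,0,0, 0.3,0,0,0, 0.3,0,0,0]'
python3 -c "
from h import *
to(w(.055,0,.123))"
```

```text
time_s: 10.85
tcp_pos: [0.6072, -0.0412, 0.1233]
eef_rot: [-120.9, 90.0, -6.0]
contact_force: [-0.7, 0.8, 7.7]
gripper_width: 0.0002
t 10.85 tcp [ 0.6072 -0.0412  0.1233] unit [ 0.0569 -0.0012  0.1233] jaw 114.94 tilt [ 0.001 -0.    -1.   ] F_unit [-0.29  0.97  7.73] w 0.00018290378532060325
tool cm [0.03 0.19 0.12]
```

```bash
python3 -m handwheel '[0.05,0,0,0, 0.1,0,0,0, 0.15,0,0,0, 0.2,0,0,0, 0.25,0,0,0, 0.3,0,0,0, 0.3,0,0,0, 0.3,0,0,0, 0.3,0,0,0, 0.3,0,0,0]'
python3 -c "
from h import *
to(w(.055,0,.123))"
```

```text
time_s: 12.1
tcp_pos: [0.6073, -0.0412, 0.1231]
eef_rot: [-124.7, 89.9, -9.7]
contact_force: [-9.5, 3.3, 27.1]
gripper_width: 0.0006
t 12.1 tcp [ 0.6073 -0.0412  0.1231] unit [ 0.057  -0.0013  0.1231] jaw 114.99 tilt [ 0.002 -0.    -1.   ] F_unit [-7.21  6.97 27.07] w 0.0006410975628336554
tool cm [0.   0.2  0.13]
```

The pin has bottomed: z stays at 0.123 while the force rises to 27 N. I'll lift straight off.

```bash
python3 -m handwheel '[-0.3,0,0,0, -0.7,0,0,0, -2,0,0,0, -5,0,0,0, -9,0,0,0, -13,0,0,0, -17,-3,0,0, -19,-5,3,0, -19,-5,8,0, -19,-5,12,0]'
python3 -m handwheel '[0,0,4,0, 0,0,8,0, 0,0,12,0, 0,0,14,0, 0,0,14,0, 0,0,14,0, 0,0,14,0, 0,0,14,0, 0,0,14,0, 0,0,14,0]'
python3 - <<'E'
from h import *
st()
s=cap("scene");crop(s,245,155,375,285,4.5,"pics/s8.png");cv2.imwrite("pics/s8f.png",s["image"][:,:,::-1])
c=cap("top");crop(c,280,140,410,260,4.5,"pics/t8.png")
for d in(0,.01):
    for cc,n,o,k in((s,"scene",(245,155),4.5),(c,"top",(280,140),4.5)):
        print(d,n,((proj(cc,w(.055,0,.133-d))-o)*k).round(1))
for a in (.18,.36,.54): print(a,((proj(s,w(-.045,.187*np.sin(.18-a),.045+.187*np.cos(.18-a)))-(245,155))*4.5).round(),((proj(c,w(-.045,.187*np.sin(.18-a),.045+.187*np.cos(.18-a)))-(280,140))*4.5).round())
E
```

```text
time_s: 13.35
tcp_pos: [0.6011, 0.09, 0.3099]
eef_rot: [36.1, 90.0, 151.0]
contact_force: [0.5, 1.1, -0.4]
gripper_width: 0.0008
time_s: 14.6
tcp_pos: [0.5427, 0.2155, 0.3095]
eef_rot: [114.6, 90.0, -130.5]
contact_force: [-0.4, 0.2, -0.4]
gripper_width: -0.0001
t 14.6 tcp [0.5427 0.2155 0.3095] unit [0.1061 0.2588 0.3095] jaw 114.91 tilt [-0. -0. -1.] F_unit [-0.23  0.38 -0.35] w -0.00012228464559600023
0 scene [277.5 284.5]
0 top [245.9 159.6]
0.01 scene [278.  298.2]
0.01 top [245.6 163. ]
0.18 [263.  53.] [315. 257.]
0.36 [207.  60.] [360. 237.]
0.54 [153.  76.] [403. 219.]
```

View pics/s8.png

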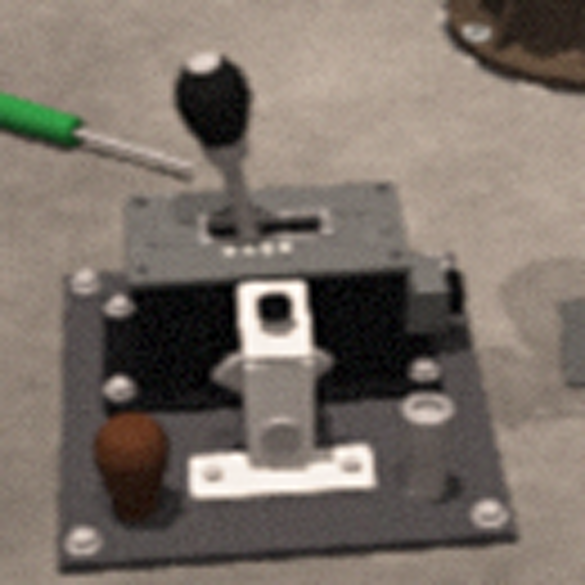

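View pics/t8.png

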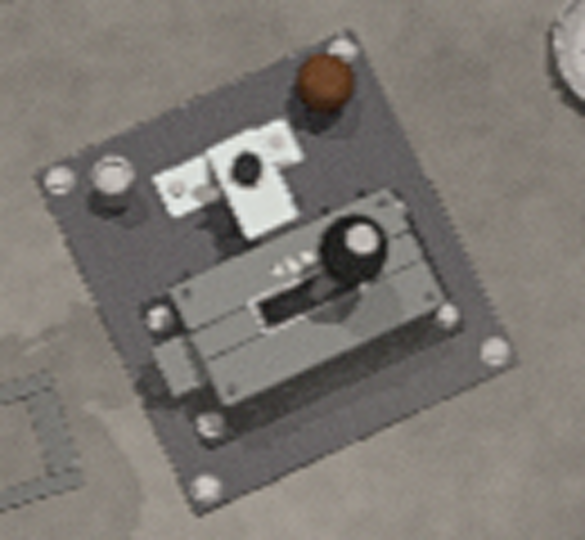

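View pics/s8f.png

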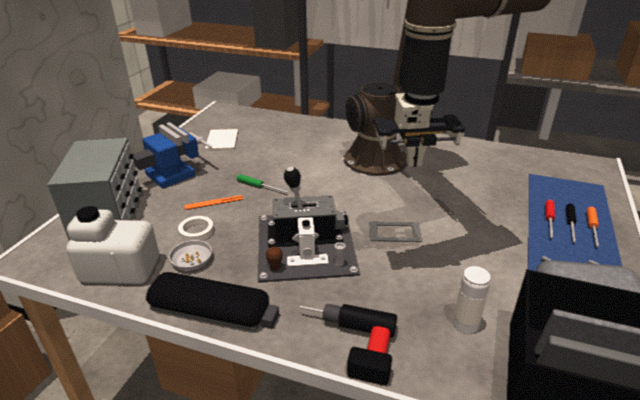

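The lever cap is at crop (205,62) in the scene view, where I predicted (207,60) for Neutral. In the top view it is at (361,238), predicted (360,237). The pin head sits flush on its boss at crop (276,302), about 13 px lower than before the push. The bystanders look unmoved.

```bash
python3 -c "
from plant import workorder
print(workorder.close_job())"
```

```text
the job is handed in; nothing more can be done
None
```

The selector lever is in Neutral and the lock pin is pressed fully home. I handed the job in at about 15 s of the 45 s allowed; it returned no verdict.

- **Lever:** I pushed the knob with the closed fingertips, in small steps, out of Park and past Reverse. It then sprang into Neutral on its own, ahead of the fingers. The force read about 4–5 N where I checked along the way and zero afterwards. After the pin was pressed, the lever cap was within 3 pixels (in enlarged crops) of where Neutral should put it, in both the scene and top views.
- **Pin:** It travelled down until its top was at a measured 0.123 m, the height given for fully home. There it stopped, and the force rose to 27 N with no more movement. The picture after I lifted off shows the head flat on its boss.
- **Surroundings:** The final pictures show the other things in place, and the arm is clear with no contact force.
- **One disagreement:** The plate centre came out about 10 mm different between the two cameras. I placed the unit mainly from the top view and the lever and pin positions, and this caused no trouble in either push.

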